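# Dry-fit the air line on its mounting plate

## Robot

A 6-joint arm with a two-finger parallel gripper is mounted at the origin on the work surface. World frame = base frame: x ahead of the robot, y to its left, z up, the work surface at z = 0. Lengths are in m, angles in rad, forces in N, time in s.
With the tool pointing down it reaches from about 0.3 to 0.775 m from the base axis. Payload 14.6 kg.
Tool frame: the origin (TCP) lies between the finger pads; the fingertips stand 14 mm ahead of it and the grasp point (between the pads) lies 5 mm behind it; z points along the fingers, y is the line along which they close (so a half turn about z gives the same grasp; the last joint's range is limited). The gripper opens to 94 mm and grips with 3 to 60 N. Pads are 16 mm wide; open, the fingers measure 119 mm over their backs; the gripper's body (75 mm by 177 mm) begins 78 mm behind the grasp point.
Start: joints at [-1.268, 0.3, 1.521, -0, 1.321, -0.067], TCP at [0.199, -0.513, 0.219] pointing down, gripper open.
Joint ranges: [-3.03, 3.03], [-0.79, 2.21], [0.23, 2.52], [-1.04, 4.18], [0, 3.07], [-2.55, 2.55]. Speed limits (rad/s): [2.22, 2.22, 2.57, 3.14, 3.14, 3.14].

## Interface

Orientations are given as [roll, pitch, yaw] about the fixed x, y, z axes, in that order (R = Rz(yaw) Ry(pitch) Rx(roll)).
In Python, from station import ctrl gives the robot as it stands. The module is installed in compiled form; this text tells all that it offers.
- The arm moves only by the tool move_arm, never from a script. Its argument "targets" is a list of rows, each a list of 7 numbers: the opening, from -1 (shut) to 1 (fully open), then the shift along the tool's x, y, z in units of 50 mm (1.0 is 50 mm), then the turn, a rotation vector about the tool's x, y, z in rad. A call has 1 to 12 rows; each row is the pose to reach, as a shift and turn from the pose commanded when the call began, along the tool's axes at that moment; what a row does not reach only later rows make up. A row lasts 1/10 s, in which the tool goes at most 50 mm and 8.59 degrees, less where a joint would pass 70% of its speed; a pose out of reach is approached as far as the arm can. A call with a gripper value outside its range is refused whole. The fingers move at their own pace and stop on an object; "grip_force" is the grip in N (left out, the last holds). Time passes only in rows, so rows that repeat a pose let the fingers close. It gives the time, the measured TCP pose, the force, the opening and the grip force at its end, in the units of the state.
- ctrl.get_obs(): the state, without advancing time (a new reading comes with each control period).
- ctrl.camera(name): name is "side" or "top"; returns (picture, depth): 400x640x3 uint8, red, green, blue; 400x640 float32, m along the optical axis (not along the pixel's ray), 0 where there is no reading.
- ctrl.camera_params(name): a dict with "intrinsics" (3x3 intrinsics, pixels), "rvec" (rotation vector, rad) and "tvec" (3), from world to camera coordinates, as OpenCV has them. Camera axes: x right, y down, z forward; pixel columns grow to the right and rows downward; lengths in m; the calibration is good to about 2 mm. A picture is of the moment at which its call begins. camera_params takes no time and is no camera call.
- ctrl.hand_in(): hands the job in; it is judged then, once.
Trained networks look in the newest picture that a camera, given by its name, has taken for a name from the list of things; names that differ only in an ending like _2 or _b are one class to them, and where a whole thing is asked for, a point or a joint stands for the part that bears it (a point fixed in the world has none). Each returns a list of dicts, best first, with "score" (0 to 1); they miss things now and then, are a little off and sometimes report something else, mostly with a low value. They report only what shows in the picture. A call takes as long as a camera call. They do not tell look-alikes from the thing itself.
- ctrl.cut_out(camera, target): "region" (400x640 bool, what is visible of it) and "point" ([column, row] in pixels, amid what is visible of it).
- ctrl.tip_of(camera, target): "point" ([column, row] in pixels: a listed point, or the origin of a listed thing).
The state is a dict: "time_s": time; "qpos": joint angles; "joint_vel": joint speeds; "tau": joint torques, N m; "ee_pos": TCP position; "eef_rot": TCP orientation; "force": force on the tool from outside, world axes, zero at the start; "moment": the same for the moment, N m; "grip_width": finger opening in m; "grip_force": force on a finger pad.
Only numpy, scipy, OpenCV 4.12 (cv2) and the standard library are available. Lean on these libraries where they do the work, as an engineer would, in place of code of your own. Each camera call takes 0.05 s, during which the arm holds its last target. There are 200 camera calls.

## Task

Lay out the air line on the aluminium mounting plate, everything upright on its centreline: the rectangular brass valve block midway between the two ports with its long side along the plate, the filter midway between the valve block and the square inlet port, and the pressure gauge set down gently (never dropped), face up, centred on top of the valve block. Only when those three are in place, fetch the tall air reservoir and stand it midway between the valve block and the round outlet port. Leave the wrench and the brass coupling lying where they are.

Things in the scene. Friction and masses are not known exactly. Their poses are not given: they have to be found in the camera images.
- plate: Fixed bare aluminium mounting plate, 90 mm (its x) by 390 mm (its y, the long way) and 12 mm thick, flat on the bench. Origin at the centre of its underside; its top is 12 mm above that. The centreline runs along its y. Its place and yaw vary (up to about 0.2 rad).
- inlet: Inlet port: square, flat-topped dark steel block, 50 x 50 mm and 38 mm high, with a brass hose barb (to 42 mm from its centre) on the side away from the robot, fixed on the plate's centreline 165 mm from the plate's centre, at one end or the other (it varies). Origin at the centre of its underside, on the plate's top.
- outlet: Outlet port: round dark steel block, 44 mm in diameter and 38 mm high, with a brass silencer 24 mm in diameter and 12 mm high on top (50 mm in all), fixed on the plate's centreline 165 mm from the plate's centre, at the opposite end to the inlet. Origin at the centre of its underside, on the plate's top.
- valve: Loose valve block: plain rectangular brass block, 44 mm (its x) by 62 mm (its y, the long side) by 36 mm high, dark round port mouths on its two short sides, flat top. About 0.25 kg. Origin at the centre of its underside, z up. Starts upright on the bench.
- filter: Loose filter: upright, a clear bowl 36 mm in diameter and 40 mm high under a black cap 42 mm in diameter and 26 mm high; 66 mm high in all. About 0.12 kg. Origin at the centre of its underside, z up. Starts upright on the bench.
- gauge: Loose pressure gauge lying face up: low steel drum 48 mm in diameter and 28 mm high with a white dial on its top. About 0.15 kg. Origin at the centre of its flat underside, z up.
- reservoir: Loose air reservoir: tall steel cylinder standing upright, 50 mm in diameter, straight-sided up to 105 mm, then a domed shoulder to 119 mm and a thin brass stem to 128 mm. About 0.35 kg. Origin at the centre of its underside, z up.
- wrench: Bystander: loose steel wrench about 140 mm long lying flat on the bench among the parts, lengthwise along its own x, roughly pointing away from the robot, under 20 mm high. Leave it alone.
- coupling: Bystander: small loose brass hose coupling standing on the bench among the parts, 28 mm in diameter at its widest, 33 mm high. Origin at the centre of its underside. Leave it alone.
Mind the look-alikes: they are no part of the job. Leave any turquoise look-alike of the valve alone. Of the things that look like the reservoir, take the one that is nearest to the robot's base at the start.

How it is judged:
By the outcome, as a careful person would: the job done as asked, in the order asked, and still so for the second after the job is handed in, with the robot touching nothing.
It also fails if it takes over 112 s, if anything falls off the work surface, if the arm or the gripper's body presses on something with over 40 N, if the wrist force passes 120 N, or if a joint passes its speed limit or range.

## Working session

There is one attempt and no reset: what is moved stays moved. The work goes in short steps, Python scripts to look and compute and a tool call to move; the robot and the scene stay as the last step left them, time stands still between calls to the robot, and variables do not carry over. Pictures are saved under pics/ and viewed, at most 14 in all, crops included, and the job is handed in when it is done.

Besides the shell and the picture viewer there is one more tool, called after "Request:" as name(argument=value, ...), one argument or row to a line, values as JSON. move_arm: Moves the arm, as the interface text tells. Its arguments: {"type":"object","properties":{"targets":{"type":"array"},"grip_force":{"type":"number"}},"required":["targets"]}

```bash
mkdir -p pics; cat > h.py <<'E'
import numpy as np, cv2
from station import ctrl
from scipy.spatial.transform import Rotation as Ro
def cam(n):
    p=ctrl.camera_params(n); R=cv2.Rodrigues(np.array(p["rvec"],float))[0]
    return np.array(p["intrinsics"]),R,np.array(p["tvec"],float).ravel()
def cloud(n,d):
    K,R,t=cam(n); v,u=np.mgrid[:400,:640]
    P=np.stack([(u-K[0,2])/K[0,0]*d,(v-K[1,2])/K[1,1]*d,d],-1)
    return (P-t)@R      # world
def proj(n,X):
    K,R,t=cam(n); c=R@np.array(X)+t; p=K@c; return p[:2]/p[2]
def save(n,name,pic): cv2.imwrite(f'pics/{name}.png',pic[:,:,::-1])
E
python3 - <<'E'
from h import *
print(ctrl.get_obs())
for n in ("top","side"):
    pic,d=ctrl.camera(n); save(n,n+'0',pic); np.save(n+'0.npy',d); W=cloud(n,d)
    K,R,t=cam(n); print(n,'cam at',-R.T@t,K[0,0])
    for o in "plate inlet outlet valve filter gauge reservoir wrench coupling".split():
        for r in ctrl.cut_out(n,o)[:4]:
            m=r["region"]&(d>0); w=W[m]
            if len(w)<5: continue
            zt=np.percentile(w[:,2],97); top=w[w[:,2]>zt-.006]
            print(n,o,round(r["score"],2),np.round(r["point"]),m.sum(),'zt',round(zt,3),'topc',np.round((top[:,:2].min(0)+top[:,:2].max(0))/2,3),np.round(np.ptp(top[:,:2],axis=0),3),pic[m].mean(0).round())
E
```

```text
{'time_s': 0.0, 'qpos': array([-1.26760847e+00,  3.00452945e-01,  1.52156887e+00, -3.67396134e-06,
        1.32065455e+00, -6.65874519e-02]), 'joint_vel': array([-0.00024585,  0.00071779, -0.00026901, -0.0002271 , -0.0006608 ,
        0.00159804]), 'tau': array([ 2.07785175e-03, -5.31804764e+01, -3.52732122e+01,  7.09599629e-02,
        2.44526449e-02, -9.20318575e-05]), 'ee_pos': array([ 0.19870717, -0.51260324,  0.21890143]), 'eef_rot': array([-3.14051111e+00, -6.85573472e-05,  3.69776179e-01]), 'force': array([ 0.10823894,  0.35115   , -0.33836546]), 'moment': array([-0.00173117,  0.04212553,  0.01140612]), 'grip_force': 0.0, 'grip_width': 0.09415815952592547}
top cam at [0.45314348 0.00122352 1.07807315] 469.3037663146969
top plate 0.68 [340. 158.] 5308 zt 0.015 topc [ 0.657 -0.043] [0.13  0.391] [245. 246. 245.]
top inlet 0.9 [420. 166.] 686 zt 0.053 topc [ 0.639 -0.208] [0.052 0.053] [119. 120. 114.]
top valve 0.91 [186. 236.] 620 zt 0.039 topc [0.471 0.305] [0.059 0.069] [205. 164.  86.]
top valve 0.57 [172. 194.] 656 zt 0.039 topc [0.574 0.346] [0.06 0.07] [ 64. 167. 160.]
to
[... 1402 characters left out ...]
pc [0.468 0.305] [0.057 0.071] [153. 119.  75.]
side filter 0.9 [264. 193.] 514 zt 0.066 topc [0.477 0.105] [0.041 0.041] [63. 63. 65.]
side gauge 0.89 [397. 388.] 925 zt 0.03 topc [ 0.459 -0.319] [0.047 0.046] [193. 187. 181.]
side reservoir 0.94 [314. 258.] 1404 zt 0.124 topc [ 0.467 -0.092] [0.027 0.027] [123. 121. 119.]
side reservoir 0.9 [442. 316.] 1793 zt 0.126 topc [ 0.568 -0.301] [0.024 0.024] [120. 118. 116.]
side wrench 0.58 [225. 184.] 588 zt 0.008 topc [0.441 0.203] [0.138 0.038] [160. 160. 160.]
side coupling 0.61 [332. 330.] 240 zt 0.034 topc [ 0.435 -0.199] [0.017 0.017] [185. 142.  85.]
side coupling 0.5 [264. 190.] 577 zt 0.066 topc [0.477 0.106] [0.041 0.043] [66. 66. 68.]
```

```bash
python3 - <<'E'
from h import *
import cv2
a=cv2.imread('pics/top0.png'); 
ds=[np.load(n+'0.npy') for n in("top","side")]
P=[]
for n,d in zip(("top","side"),ds):
    W=cloud(n,d).reshape(-1,3)
    for nm,c,z,r in [("plate",(.657,-.045),.012,.21),("inlet",(.638,-.208),.05,.045),("valve",(.47,.305),.036,.045),("wrench",(.441,.204),.009,.08),("reservoir",(.467,-.09),.1,.05),("filter",(.478,.105),.066,.04),("gauge",(.46,-.318),.028,.04)]:
        m=(np.hypot(*(W[:,:2]-c).T)<r)&(abs(W[:,2]-z)<(.0045 if z>.02 else .004))
        if nm=="reservoir": m=(np.hypot(*(W[:,:2]-c).T)<r)&(W[:,2]>.03)
        w=W[m]; 
        if len(w)<8: continue
        (cx,cy),(s1,s2),an=cv2.minAreaRect((w[:,:2]*1000).astype(np.float32))
        print(n,nm,len(w),'c',round(cx,1),round(cy,1),'size',round(s1,1),round(s2,1),'ang(side1)',round(an,1),'z',np.median(w[:,2]).round(4))
E
```

```text
top plate 5326 c 652.5 -58.1 size 341.0 369.1 ang(side1) 33.7 z 0.0116
top inlet 498 c 638.9 -207.8 size 50.4 50.3 ang(side1) 82.7 z 0.0493
top valve 532 c 470.8 305.8 size 63.5 44.3 ang(side1) 71.4 z 0.0355
top wrench 485 c 448.9 207.8 size 144.0 139.5 ang(side1) 65.2 z 0.0072
top reservoir 502 c 468.4 -90.1 size 47.4 49.7 ang(side1) 3.4 z 0.1151
top filter 282 c 480.1 106.1 size 38.8 39.2 ang(side1) 1.9 z 0.0658
top gauge 369 c 461.1 -318.4 size 43.8 47.7 ang(side1) 1.3 z 0.0284
side plate 5592 c 690.8 -68.5 size 385.1 335.9 ang(side1) 56.6 z 0.0111
side inlet 730 c 637.3 -208.7 size 49.8 50.7 ang(side1) 83.8 z 0.0492
side valve 358 c 469.1 305.1 size 63.6 43.9 ang(side1) 70.7 z 0.0346
side wrench 389 c 441.3 234.1 size 139.1 98.7 ang(side1) 0.5 z 0.0065
side reservoir 1207 c 464.6 -92.8 size 45.9 49.0 ang(side1) 31.1 z 0.1047
side filter 266 c 478.1 105.4 size 41.2 38.3 ang(side1) 56.4 z 0.065
side gauge 854 c 459.5 -319.4 size 46.3 46.6 ang(side1) 51.8 z 0.0279
```

View pics/top0.png

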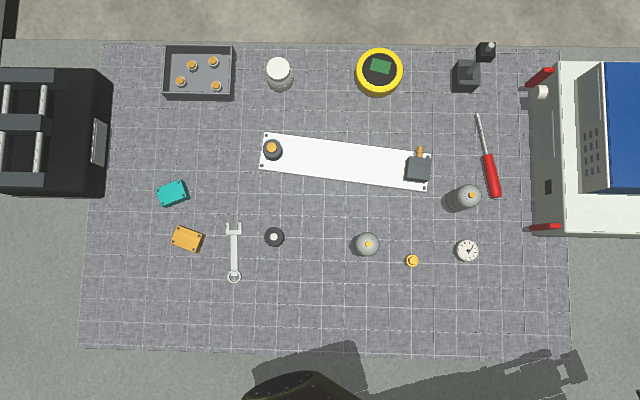

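View pics/side0.png

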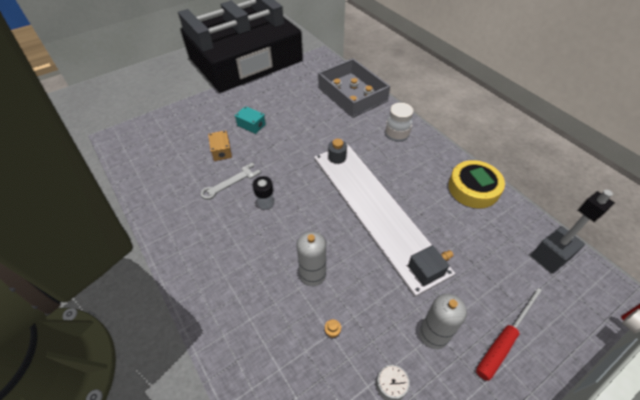

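The top view shows the plate around (345,160), with the inlet at its right end (418,167) and the outlet at its left (272,148). The brass valve is at (187,238) and its teal look-alike at (172,193). The filter is at (274,237) and the gauge at (467,250). The near reservoir is at (367,243), the decoy at (464,197). The side view agrees. I'll go above the valve first.

```bash
cat >> h.py <<'E'
def rows(*wps):
    "wps: (x,y,z_tcp,yaw_deg); prints shift (50 mm units) and turn from the present pose"
    o=ctrl.get_obs(); p=o["ee_pos"]; R=Ro.from_euler('xyz',o["eef_rot"])
    print('t',round(o["time_s"],1),'tcp',p.round(4),'rpy',o["eef_rot"].round(3),'w',round(o["grip_width"],4),'gf',round(o["grip_force"],1),'F',o["force"].round(1))
    for x,y,z,a in wps:
        T=Ro.from_euler('ZX',[np.radians(a),np.pi])
        s=R.inv().apply(np.array([x,y,z])-p)/.05; r=(R.inv()*T).as_rotvec()
        print((x,y,z,a),s.round(3).tolist(),r.round(3).tolist())
E
```

Request:
move_arm(
  targets=[
    [1,10.98,-13.3,0.38,0,0,-0.871],
    [1,10.98,-13.3,0.38,0,0,-0.871],
    [1,10.98,-13.3,0.38,0,0,-0.871],
    [1,10.98,-13.3,0.38,0,0,-0.871],
    [1,10.98,-13.3,0.38,0,0,-0.871],
    [1,10.98,-13.3,0.38,0,0,-0.871],
    [1,10.98,-13.3,0.38,0,0,-0.871],
    [1,10.98,-13.3,0.38,0,0,-0.871],
    [1,10.98,-13.3,0.38,0,0,-0.871],
    [1,10.98,-13.3,0.38,0,0,-0.871],
    [1,10.98,-13.3,0.38,0,0,-0.871],
    [1,10.98,-13.3,0.38,0,0,-0.871],
  ],
)

```text
time_s: 2.2
ee_pos: [0.3879, 0.0588, 0.2066]
eef_rot: [3.14, -0.0, 1.241]
force: [1.1, -0.7, 0.2]
grip_width: 0.0941
grip_force: 0.0
```

```bash
python3 -c "
from h import *
rows((.470,.3055,.15,71.1),(.470,.3055,.06,71.1),(.470,.3055,.019,71.1))"
```

```text
t 2.2 tcp [0.3879 0.0588 0.2066] rpy [ 3.14  -0.     1.241] w 0.0941 gf 0.0 F [ 1.1 -0.7  0.2]
(0.47, 0.3055, 0.15, 71.1) [5.2, -0.045, 1.133] [0.001, -0.0, 0.0]
(0.47, 0.3055, 0.06, 71.1) [5.199, -0.047, 2.933] [0.001, -0.0, 0.0]
(0.47, 0.3055, 0.019, 71.1) [5.199, -0.048, 3.753] [0.001, -0.0, 0.0]
```

Request:
move_arm(
  targets=[
    [1,5.2,-0.045,1.13,0,0,0],
    [1,5.2,-0.045,1.13,0,0,0],
    [1,5.2,-0.045,1.13,0,0,0],
    [1,5.2,-0.045,1.13,0,0,0],
    [1,5.2,-0.045,1.13,0,0,0],
    [1,5.2,-0.045,1.13,0,0,0],
    [1,5.2,-0.045,1.13,0,0,0],
    [1,5.2,-0.045,1.13,0,0,0],
    [1,5.2,-0.045,1.13,0,0,0],
  ],
)

```text
time_s: 3.1
ee_pos: [0.4698, 0.3023, 0.1503]
eef_rot: [3.141, -0.0, 1.24]
force: [-0.5, 0.4, -0.5]
grip_width: 0.094
grip_force: 0.0
```

```bash
python3 -c "
from h import *
pic,d=ctrl.camera('side'); cv2.imwrite('pics/v1.png',cv2.resize(pic[60:260,120:360,::-1],None,fx=3,fy=3))
rows((.470,.3055,.15,71.1),(.470,.3055,.06,71.1),(.470,.3055,.019,71.1))"
```

```text
t 3.1 tcp [0.4699 0.3023 0.1504] rpy [ 3.141e+00 -1.000e-03  1.240e+00] w 0.0938 gf 0.0 F [-0.   0.1  0.2]
(0.47, 0.3055, 0.15, 71.1) [0.061, -0.019, 0.008] [0.001, -0.001, -0.001]
(0.47, 0.3055, 0.06, 71.1) [0.06, -0.02, 1.808] [0.001, -0.001, -0.001]
(0.47, 0.3055, 0.019, 71.1) [0.06, -0.02, 2.628] [0.001, -0.001, -0.001]
```

View pics/v1.png

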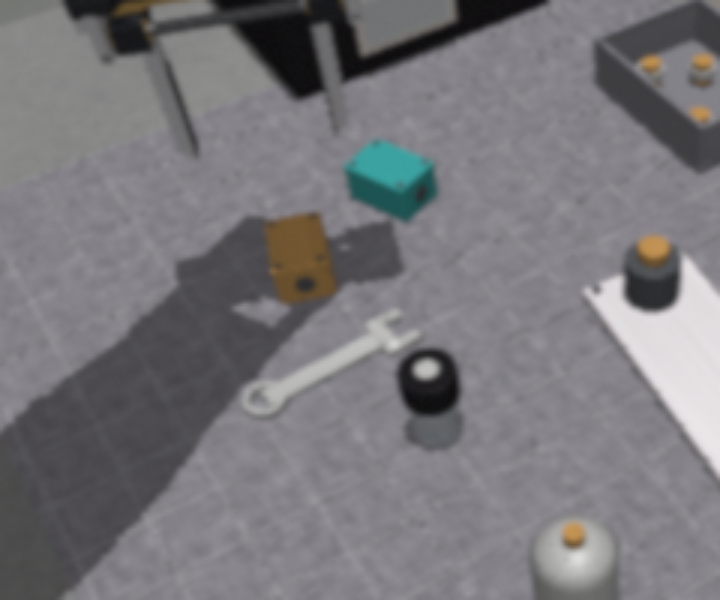

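The fingers at crop (185,140) and (335,130) straddle the valve's narrow side, and the teal block at (390,175) is clear. I'll descend, grip and lift.

Request:
move_arm(
  targets=[
    [1,0.03,-0.01,0.8,0,0,0],
    [1,0.03,-0.01,1.6,0,0,0],
    [1,0.03,-0.01,2.2,0,0,0],
    [1,0.03,-0.01,2.6,0,0,0],
    [1,0.03,-0.01,2.62,0,0,0],
    [-1,0.03,-0.01,2.62,0,0,0],
    [-1,0.03,-0.01,2.62,0,0,0],
    [-1,0.03,-0.01,2.62,0,0,0],
    [-1,0.03,-0.01,2.62,0,0,0],
    [-1,0.03,-0.01,2.62,0,0,0],
    [-1,0.03,-0.01,2.62,0,0,0],
    [-1,0.03,-0.01,2.62,0,0,0],
  ],
  grip_force=30,
)

```text
time_s: 4.35
ee_pos: [0.4698, 0.3049, 0.0188]
eef_rot: [3.142, -0.0, 1.241]
force: [-0.3, 0.0, 1.6]
grip_width: 0.0437
grip_force: 30.0
```

```bash
python3 -c "
from h import *
rows((.470,.3055,.13,71.1),(.53,.2,.15,77),(.657,-.0447,.15,83.4))"
```

```text
t 4.3 tcp [0.4698 0.3049 0.0188] rpy [ 3.142 -0.     1.241] w 0.0437 gf 30.0 F [-0.3  0.   1.6]
(0.47, 0.3055, 0.13, 71.1) [0.014, -0.001, -2.224] [0.0, -0.0, -0.0]
(0.53, 0.2, 0.15, 77) [-1.594, 1.818, -2.624] [0.0, -0.0, -0.103]
(0.657, -0.0447, 0.15, 83.4) [-5.401, 5.807, -2.624] [0.0, -0.0, -0.215]
```

Request:
move_arm(
  targets=[
    [-1,0,0,-0.8,0,0,0],
    [-1,0,0,-1.6,0,0,0],
    [-1,0,0,-2.6,0,0,0],
    [-1,-0.5,0.55,-2.62,0,0,-0.02],
    [-1,-1.1,1.2,-2.62,0,0,-0.05],
    [-1,-1.8,1.95,-2.62,0,0,-0.07],
    [-1,-2.4,2.6,-2.62,0,0,-0.1],
    [-1,-3.0,3.25,-2.62,0,0,-0.12],
    [-1,-3.6,3.9,-2.62,0,0,-0.15],
    [-1,-4.2,4.55,-2.62,0,0,-0.18],
    [-1,-4.8,5.2,-2.62,0,0,-0.2],
    [-1,-5.4,5.8,-2.62,0,0,-0.215],
  ],
)

```text
time_s: 5.55
ee_pos: [0.6571, -0.0464, 0.1492]
eef_rot: [-3.141, -0.0, 1.456]
force: [1.3, 0.8, -2.1]
grip_width: 0.0434
grip_force: 30.0
```

```bash
python3 -c "
from h import *
rows((.657,-.0447,.06,83.4),(.657,-.0447,.0315,83.4))"
```

```text
t 5.5 tcp [ 0.6571 -0.0464  0.1492] rpy [-3.141 -0.     1.456] w 0.0434 gf 30.0 F [ 1.3  0.8 -2.1]
(0.657, -0.0447, 0.06, 83.4) [0.033, -0.005, 1.784] [-0.001, -0.0, 0.001]
(0.657, -0.0447, 0.0315, 83.4) [0.033, -0.004, 2.354] [-0.001, -0.0, 0.001]
```

Request:
move_arm(
  targets=[
    [-1,0,0,0.5,0,0,0],
    [-1,0,0,1.0,0,0,0],
    [-1,0,0,1.5,0,0,0],
    [-1,0,0,1.8,0,0,0],
    [-1,0,0,2.0,0,0,0],
    [-1,0,0,2.1,0,0,0],
    [-1,0,0,2.15,0,0,0],
    [-1,0,0,2.15,0,0,0],
    [-1,0,0,2.15,0,0,0],
  ],
)

```text
time_s: 6.45
ee_pos: [0.6571, -0.0446, 0.0431]
eef_rot: [3.14, -0.0, 1.456]
force: [-0.5, -0.5, -1.9]
grip_width: 0.0439
grip_force: 30.0
```

```bash
python3 -c "
from h import *
rows((.657,-.0447,.0315,83.4))
pic,d=ctrl.camera('side'); cv2.imwrite('pics/v2.png',cv2.resize(pic[120:320,280:520,::-1],None,fx=3,fy=3))"
```

```text
t 6.5 tcp [ 0.6571 -0.0446  0.0431] rpy [ 3.14  -0.     1.456] w 0.0439 gf 30.0 F [-0.5 -0.5 -1.9]
(0.657, -0.0447, 0.0315, 83.4) [-0.002, -0.001, 0.232] [0.001, -0.0, 0.0]
```

View pics/v2.png

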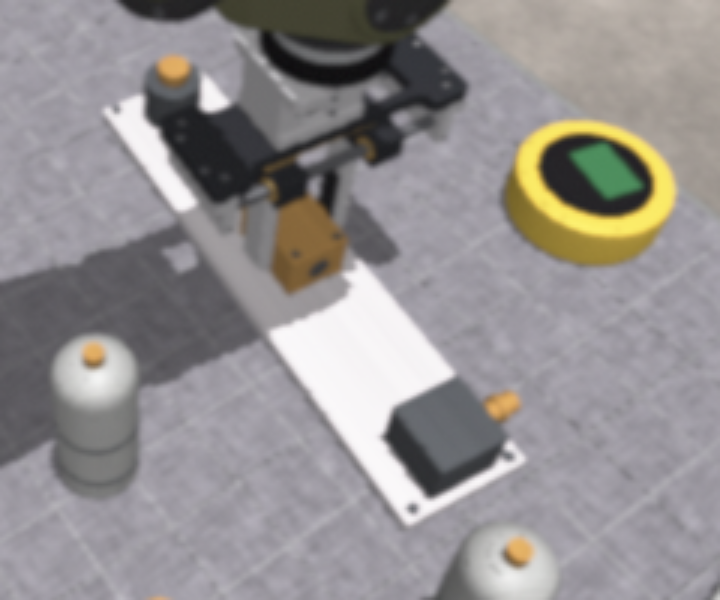

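The valve, at crop (308,245), is held level and aligned over the plate's centre. I'll set it down and release.

Request:
move_arm(
  targets=[
    [-1,0,0,0.1,0,0,0],
    [-1,0,0,0.18,0,0,0],
    [-1,0,0,0.23,0,0,0],
    [-1,0,0,0.25,0,0,0],
    [-1,0,0,0.25,0,0,0],
    [0.2,0,0,0.25,0,0,0],
    [0.2,0,0,0.25,0,0,0],
    [0.2,0,0,0.25,0,0,0],
    [0.2,0,0,0.25,0,0,0],
    [0.2,0,0,-0.5,0,0,0],
    [0.2,0,0,-1.5,0,0,0],
    [0.6,0,0,-2.5,0,0,0],
  ],
)

```text
time_s: 7.7
ee_pos: [0.6563, -0.0446, 0.1685]
eef_rot: [-3.14, -0.0, 1.456]
force: [0.6, -0.8, -0.1]
grip_width: 0.061
grip_force: 0.0
```

```bash
python3 -c "
from h import *
rows((.55,.04,.17,83.4),(.479,.106,.14,83.4),(.479,.106,.05,83.4))"
```

```text
t 7.7 tcp [ 0.6563 -0.0446  0.1685] rpy [-3.14  -0.     1.456] w 0.061 gf 0.0 F [ 0.6 -0.8 -0.1]
(0.55, 0.04, 0.17, 83.4) [1.436, -2.305, -0.027] [-0.001, -0.0, 0.0]
(0.479, 0.106, 0.14, 83.4) [2.584, -3.867, 0.575] [-0.001, -0.0, 0.0]
(0.479, 0.106, 0.05, 83.4) [2.584, -3.865, 2.375] [-0.001, -0.0, 0.0]
```

Request:
move_arm(
  targets=[
    [1,0.7,-1.0,0,0,0,0],
    [1,1.4,-2.0,0,0,0,0],
    [1,2.0,-3.0,0.3,0,0,0],
    [1,2.58,-3.87,0.57,0,0,0],
    [1,2.58,-3.87,0.57,0,0,0],
    [1,2.58,-3.87,0.57,0,0,0],
    [1,2.58,-3.87,1.2,0,0,0],
    [1,2.58,-3.87,1.8,0,0,0],
    [1,2.58,-3.87,2.2,0,0,0],
    [1,2.58,-3.87,2.37,0,0,0],
    [1,2.58,-3.87,2.37,0,0,0],
  ],
)

```text
time_s: 8.8
ee_pos: [0.4793, 0.1055, 0.0482]
eef_rot: [-3.14, 0.0, 1.455]
force: [-0.2, -0.2, 0.7]
grip_width: 0.094
grip_force: 0.0
```

```bash
python3 -c "
from h import *
rows((.479,.106,.05,83.4))
pic,d=ctrl.camera('side'); cv2.imwrite('pics/f1.png',cv2.resize(pic[80:280,180:420,::-1],None,fx=3,fy=3))
W=cloud('side',d).reshape(-1,3)
m=(np.hypot(*(W[:,:2]-[.657,-.0447]).T)<.045)&(abs(W[:,2]-.048)<.005); print(m.sum(),cv2.minAreaRect((W[m][:,:2]*1000).astype(np.float32)))"
```

```text
t 8.8 tcp [0.4793 0.1055 0.0482] rpy [-3.14   0.     1.455] w 0.094 gf 0.0 F [-0.2 -0.2  0.7]
(0.479, 0.106, 0.05, 83.4) [0.01, -0.007, -0.036] [-0.001, 0.0, -0.0]
554 ((654.9327392578125, -43.62118148803711), (63.00553894042969, 44.34394454956055), 83.74405670166016)
```

View pics/f1.png

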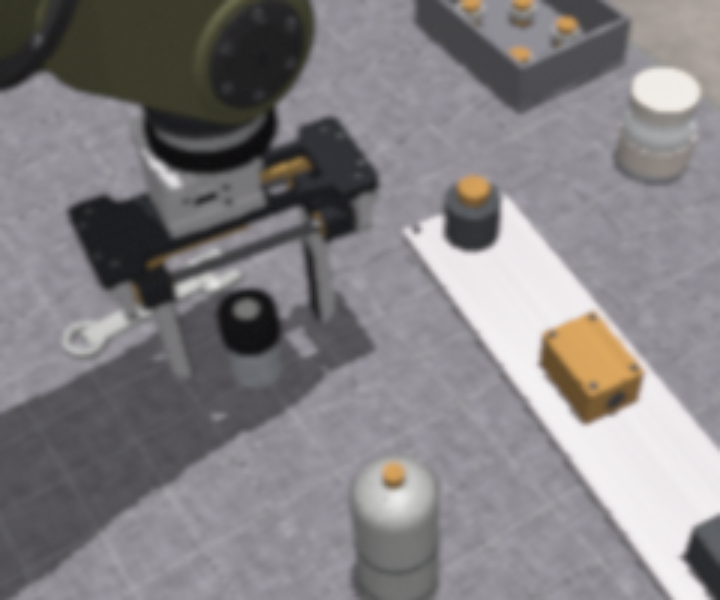

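The valve now sits centred and aligned on the plate at crop (590,365). The filter cap at (250,320) is between the open fingers. I'll grip and lift it.

Request:
move_arm(
  targets=[
    [-1,0,0,0,0,0,0],
    [-1,0,0,0,0,0,0],
    [-1,0,0,0,0,0,0],
    [-1,0,0,0,0,0,0],
    [-1,0,0,0,0,0,0],
    [-1,0,0,0,0,0,0],
    [-1,0,0,0,0,0,0],
    [-1,0,0,-0.6,0,0,0],
    [-1,0,0,-1.4,0,0,0],
    [-1,0,0,-2.2,0,0,0],
    [-1,0,0,-3.0,0,0,0],
    [-1,0,0,-3.0,0,0,0],
  ],
  grip_force=20,
)

```text
time_s: 10.05
ee_pos: [0.481, 0.1061, 0.2037]
eef_rot: [3.134, -0.002, 1.456]
force: [0.5, 0.3, -2.4]
grip_width: 0.0418
grip_force: 20.0
```

```bash
python3 -c "
from h import *
rows((.6474,-.1276,.2,83.4),(.6474,-.1276,.075,83.4),(.6474,-.1276,.0602,83.4))"
```

```text
t 10.1 tcp [0.481  0.1061 0.2037] rpy [ 3.134e+00 -2.000e-03  1.456e+00] w 0.0418 gf 20.0 F [ 0.5  0.3 -2.4]
(0.6474, -0.1276, 0.2, 83.4) [-4.261, 3.842, 0.095] [0.008, -0.002, 0.0]
(0.6474, -0.1276, 0.075, 83.4) [-4.266, 3.822, 2.595] [0.008, -0.002, 0.0]
(0.6474, -0.1276, 0.0602, 83.4) [-4.267, 3.82, 2.891] [0.008, -0.002, 0.0]
```

Request:
move_arm(
  targets=[
    [-1,-0.5,0.45,0,0,0,0],
    [-1,-1.1,1.0,0,0,0,0],
    [-1,-1.8,1.6,0,0,0,0],
    [-1,-2.4,2.2,0,0,0,0],
    [-1,-3.0,2.7,0,0,0,0],
    [-1,-3.6,3.25,0,0,0,0],
    [-1,-4.0,3.6,0.3,0,0,0],
    [-1,-4.26,3.84,0.8,0,0,0],
    [-1,-4.26,3.84,1.4,0,0,0],
    [-1,-4.26,3.84,2.0,0,0,0],
    [-1,-4.26,3.84,2.2,0,0,0],
    [-1,-4.26,3.84,2.2,0,0,0],
  ],
)

```text
time_s: 11.25
ee_pos: [0.6448, -0.1276, 0.0869]
eef_rot: [-3.138, -0.0, 1.456]
force: [-0.0, 0.4, -1.0]
grip_width: 0.0413
grip_force: 20.0
```

```bash
python3 -c "
from h import *
ctrl.camera('top')
rows((.6474,-.1276,.0602,83.4))"
```

```text
t 11.3 tcp [ 0.6456 -0.1278  0.0889] rpy [-3.141 -0.     1.456] w 0.0418 gf 20.0 F [-0.4  0.2 -1.2]
(0.6474, -0.1276, 0.0602, 83.4) [0.008, 0.036, 0.573] [-0.0, -0.0, 0.0]
```

Request:
move_arm(
  targets=[
    [-1,0,0.036,0.2,0,0,0],
    [-1,0,0.036,0.36,0,0,0],
    [-1,0,0.036,0.45,0,0,0],
    [-1,0,0.036,0.5,0,0,0],
    [-1,0,0.036,0.53,0,0,0],
    [-1,0,0.036,0.54,0,0,0],
    [-1,0,0.036,0.54,0,0,0],
  ],
)

```text
time_s: 12.0
ee_pos: [0.6474, -0.1281, 0.0619]
eef_rot: [3.141, 0.0, 1.456]
force: [-0.4, -0.6, -1.3]
grip_width: 0.0417
grip_force: 20.0
```

Request:
move_arm(
  targets=[
    [-1,0,0,0.01,0,0,0],
    [-1,0,0,0.02,0,0,0],
    [-1,0,0,0.03,0,0,0],
    [-1,0,0,0.03,0,0,0],
  ],
)

```text
time_s: 12.4
ee_pos: [0.6474, -0.1281, 0.0608]
eef_rot: [3.141, 0.0, 1.456]
force: [-1.9, 1.4, 4.2]
grip_width: 0.0415
grip_force: 20.0
```

Contact. I'll release, rise and head for the gauge, measuring its approach from there.

Request:
move_arm(
  targets=[
    [0,0,0,0.01,0,0,0],
    [0.4,0,0,0.01,0,0,0],
    [0.4,0,0,0.01,0,0,0],
    [0.4,0,0,0.01,0,0,0],
    [0.4,0,0,-0.5,0,0,0],
    [0.4,0,0,-1.3,0,0,0],
    [0.6,0,0,-2.2,0,0,0],
    [0.6,0,0,-2.9,0,0,0],
    [0.6,0,0,-2.9,0,0,0],
  ],
)

```text
time_s: 13.3
ee_pos: [0.6489, -0.1284, 0.2111]
eef_rot: [3.133, 0.001, 1.456]
force: [-0.4, -0.5, 0.3]
grip_width: 0.0747
grip_force: 0.0
```

```bash
python3 -c "
from h import *
rows((.47,-.18,.2,60),(.460,-.319,.2,30),(.460,-.319,.13,30),(.460,-.319,.05,30),(.460,-.319,.017,30))"
```

```text
t 13.3 tcp [ 0.6489 -0.1284  0.2111] rpy [3.133e+00 1.000e-03 1.456e+00] w 0.0747 gf 0.0 F [-0.4 -0.5  0.3]
(0.47, -0.18, 0.2, 60) [-1.435, -3.438, 0.194] [0.009, -0.001, 0.409]
(0.46, -0.319, 0.2, 30) [-4.219, -3.317, 0.198] [0.009, -0.003, 0.932]
(0.46, -0.319, 0.13, 30) [-4.218, -3.329, 1.598] [0.009, -0.003, 0.932]
(0.46, -0.319, 0.05, 30) [-4.216, -3.343, 3.198] [0.009, -0.003, 0.932]
(0.46, -0.319, 0.017, 30) [-4.215, -3.349, 3.858] [0.009, -0.003, 0.932]
```

Request:
move_arm(
  targets=[
    [1,-0.5,-0.9,0.1,0,0,0.13],
    [1,-1.0,-1.8,0.1,0,0,0.26],
    [1,-1.45,-2.7,0.2,0,0,0.4],
    [1,-1.9,-3.4,0.2,0,0,0.52],
    [1,-2.6,-3.38,0.2,0,0,0.65],
    [1,-3.3,-3.35,0.2,0,0,0.78],
    [1,-4.0,-3.33,0.2,0,0,0.92],
    [1,-4.22,-3.33,0.5,0,0,0.932],
    [1,-4.22,-3.33,0.9,0,0,0.932],
    [1,-4.22,-3.33,1.0,0,0,0.932],
    [1,-4.22,-3.33,1.0,0,0,0.932],
  ],
)

```text
time_s: 14.4
ee_pos: [0.4574, -0.3177, 0.154]
eef_rot: [-3.139, 0.001, 0.526]
force: [0.2, 0.1, 0.7]
grip_width: 0.0941
grip_force: 0.0
```

```bash
python3 -c "
from h import *
pic,d=ctrl.camera('top'); W=cloud('top',d)
for o in('gauge','filter','valve'):
  for r in ctrl.cut_out('top',o)[:2]:
    w=W[r['region']&(d>0)]; z=np.percentile(w[:,2],97); w=w[w[:,2]>z-.006]; print(o,r['score'],z.round(3),((w.min(0)+w.max(0))/2).round(4),np.ptp(w,axis=0).round(3))
rows((.460,-.319,.05,30),(.460,-.319,.017,30))"
```

```text
filter 0.79 0.081 [ 0.6466 -0.1254  0.0791] [0.039 0.039 0.008]
filter 0.41 0.053 [ 0.6393 -0.2077  0.0507] [0.052 0.053 0.008]
valve 0.85 0.039 [0.5727 0.3462 0.0367] [0.062 0.07  0.008]
valve 0.84 0.051 [ 0.6566 -0.0435  0.0489] [0.048 0.064 0.009]
t 14.6 tcp [ 0.4581 -0.3184  0.156 ] rpy [ 3.14  -0.     0.525] w 0.0938 gf 0.0 F [ 0.6 -0.1 -0.3]
(0.46, -0.319, 0.05, 30) [0.025, 0.027, 2.121] [0.001, -0.0, 0.001]
(0.46, -0.319, 0.017, 30) [0.025, 0.026, 2.781] [0.001, -0.0, 0.001]
```

Request:
move_arm(
  targets=[
    [1,0.025,0.027,0.7,0,0,0],
    [1,0.025,0.027,1.4,0,0,0],
    [1,0.025,0.027,2.1,0,0,0],
    [1,0.025,0.027,2.5,0,0,0],
    [1,0.025,0.027,2.7,0,0,0],
    [1,0.025,0.027,2.76,0,0,0],
    [1,0.025,0.027,2.76,0,0,0],
  ],
)

```text
time_s: 15.3
ee_pos: [0.4599, -0.3194, 0.0181]
eef_rot: [3.141, -0.0, 0.524]
force: [-0.5, -0.4, 0.6]
grip_width: 0.094
grip_force: 0.0
```

```bash
python3 -c "
from h import *
rows((.460,-.319,.017,30))
pic,d=ctrl.camera('side'); cv2.imwrite('pics/g1.png',cv2.resize(pic[200:400,280:520,::-1],None,fx=3,fy=3))"
```

```text
t 15.3 tcp [ 0.4599 -0.3194  0.0181] rpy [ 3.141 -0.     0.524] w 0.094 gf 0.0 F [-0.5 -0.4  0.6]
(0.46, -0.319, 0.017, 30) [0.005, -0.005, 0.021] [0.001, -0.0, 0.0]
```

View pics/g1.png

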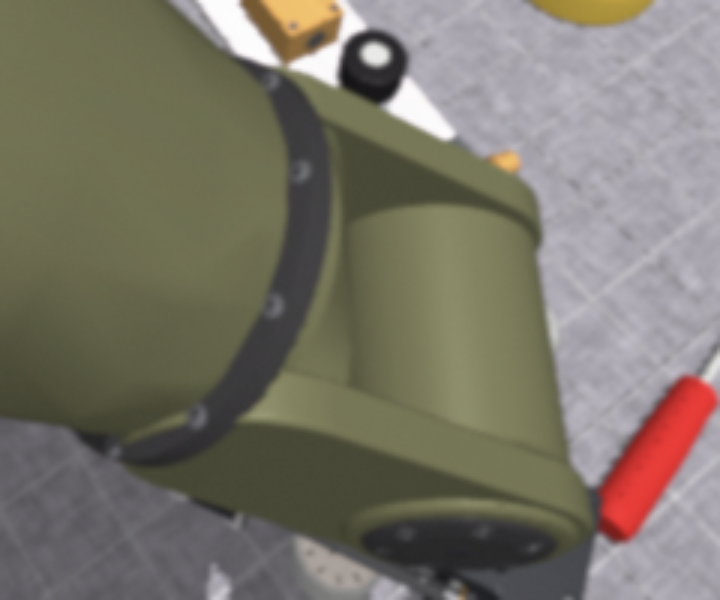

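The arm hides the gauge, with only its edge showing at crop (335,565). The filter at (372,65) stands on the plate. The numbers are good, so I'll grip and lift.

Request:
move_arm(
  targets=[
    [-1,0,0,0,0,0,0],
    [-1,0,0,0,0,0,0],
    [-1,0,0,0,0,0,0],
    [-1,0,0,0,0,0,0],
    [-1,0,0,0,0,0,0],
    [-1,0,0,0,0,0,0],
    [-1,0,0,0,0,0,0],
  ],
  grip_force=20,
)

```text
time_s: 16.05
ee_pos: [0.4595, -0.3191, 0.0172]
eef_rot: [3.142, -0.0, 0.524]
force: [-0.1, -0.4, 0.4]
grip_width: 0.0476
grip_force: 20.0
```

Request:
move_arm(
  targets=[
    [-1,0,0,-0.4,0,0,0],
    [-1,0,0,-1.0,0,0,0],
    [-1,0,0,-1.8,0,0,0],
    [-1,0,0,-2.6,0,0,0],
    [-1,0,0,-3.4,0,0,0],
    [-1,0,0,-3.9,0,0,0],
    [-1,0,0,-3.9,0,0,0],
    [-1,0,0,-3.9,0,0,0],
  ],
)

```text
time_s: 16.85
ee_pos: [0.4592, -0.3189, 0.2115]
eef_rot: [-3.141, 0.0, 0.524]
force: [0.6, 0.6, -1.9]
grip_width: 0.0476
grip_force: 20.0
```

```bash
python3 -c "
from h import *
rows((.47,-.18,.21,60),(.6568,-.0442,.21,83.4),(.6568,-.0442,.085,83.4))"
```

```text
t 16.9 tcp [ 0.4592 -0.3189  0.2115] rpy [-3.141  0.     0.524] w 0.0476 gf 20.0 F [ 0.6  0.6 -1.9]
(0.47, -0.18, 0.21, 60) [1.576, -2.299, 0.03] [-0.001, 0.0, -0.523]
(0.6568, -0.0442, 0.21, 83.4) [6.17, -2.782, 0.03] [-0.001, -0.0, -0.932]
(0.6568, -0.0442, 0.085, 83.4) [6.17, -2.781, 2.53] [-0.001, -0.0, -0.932]
```

Request:
move_arm(
  targets=[
    [-1,0.5,-0.75,0,0,0,-0.13],
    [-1,1.05,-1.5,0,0,0,-0.27],
    [-1,1.6,-2.3,0,0,0,-0.41],
    [-1,2.3,-2.4,0,0,0,-0.52],
    [-1,3.0,-2.45,0,0,0,-0.6],
    [-1,3.7,-2.5,0,0,0,-0.67],
    [-1,4.4,-2.6,0,0,0,-0.74],
    [-1,5.1,-2.65,0,0,0,-0.81],
    [-1,5.7,-2.75,0,0,0,-0.88],
    [-1,6.17,-2.78,0.2,0,0,-0.932],
    [-1,6.17,-2.78,0.8,0,0,-0.932],
    [-1,6.17,-2.78,1.0,0,0,-0.932],
  ],
)

```text
time_s: 18.05
ee_pos: [0.6555, -0.0438, 0.1566]
eef_rot: [-3.134, -0.0, 1.456]
force: [0.4, 0.1, -2.8]
grip_width: 0.0478
grip_force: 20.0
```

Request:
move_arm(
  targets=[
    [-1,0,0,0.3,0,0,0],
    [-1,0,0,0.7,0,0,0],
    [-1,0,0,1.0,0,0,0],
    [-1,0,0,1.2,0,0,0],
    [-1,0,0,1.3,0,0,0],
    [-1,0,0,1.3,0,0,0],
    [-1,0,0,1.3,0,0,0],
  ],
)

```text
time_s: 18.75
ee_pos: [0.6574, -0.0445, 0.098]
eef_rot: [3.141, 0.0, 1.456]
force: [-1.6, 0.3, -0.4]
grip_width: 0.0478
grip_force: 20.0
```

```bash
python3 -c "
from h import *
rows((.6568,-.0442,.0655,83.4))
pic,d=ctrl.camera('side'); cv2.imwrite('pics/g2.png',cv2.resize(pic[120:320,280:520,::-1],None,fx=3,fy=3))"
```

```text
t 18.8 tcp [ 0.6574 -0.0445  0.098 ] rpy [3.141 0.    1.456] w 0.0478 gf 20.0 F [-1.6  0.3 -0.4]
(0.6568, -0.0442, 0.0655, 83.4) [0.005, -0.013, 0.65] [0.001, 0.0, 0.0]
```

View pics/g2.png

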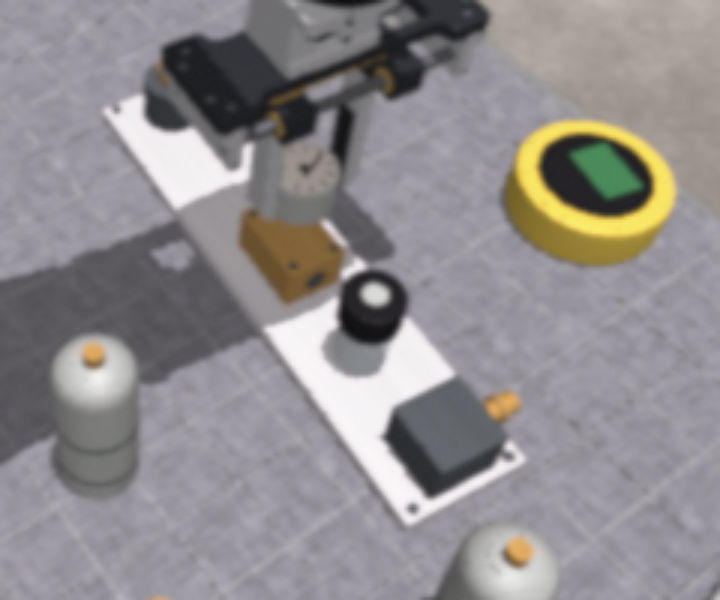

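The gauge, at crop (305,185), is held level with its dial up over the valve at (290,255). The filter at (365,320) stands well. I'll lower gently until contact.

Request:
move_arm(
  targets=[
    [-1,0.005,-0.013,0.25,0,0,0],
    [-1,0.005,-0.013,0.42,0,0,0],
    [-1,0.005,-0.013,0.52,0,0,0],
    [-1,0.005,-0.013,0.57,0,0,0],
    [-1,0.005,-0.013,0.6,0,0,0],
    [-1,0.005,-0.013,0.62,0,0,0],
    [-1,0.005,-0.013,0.63,0,0,0],
    [-1,0.005,-0.013,0.63,0,0,0],
    [-1,0.005,-0.013,0.63,0,0,0],
  ],
)

```text
time_s: 19.7
ee_pos: [0.6565, -0.0441, 0.0659]
eef_rot: [3.141, 0.0, 1.456]
force: [-0.4, 0.3, -1.6]
grip_width: 0.0472
grip_force: 20.0
```

Request:
move_arm(
  targets=[
    [-1,0,0,0.01,0,0,0],
    [-1,0,0,0.02,0,0,0],
    [-1,0,0,0.02,0,0,0],
  ],
)

```text
time_s: 20.0
ee_pos: [0.6566, -0.0441, 0.0653]
eef_rot: [3.141, 0.0, 1.456]
force: [-2.9, 1.3, 5.0]
grip_width: 0.0474
grip_force: 20.0
```

Request:
move_arm(
  targets=[
    [0.2,0,0,0,0,0,0],
    [0.4,0,0,0,0,0,0],
    [0.6,0,0,0,0,0,0],
    [0.6,0,0,0,0,0,0],
    [0.6,0,0,-0.3,0,0,0],
    [0.6,0,0,-0.9,0,0,0],
    [0.8,0,0,-1.7,0,0,0],
    [1,0,0,-2.5,0,0,0],
    [1,0,0,-2.5,0,0,0],
    [1,0,0,-2.5,0,0,0],
  ],
)

```text
time_s: 21.0
ee_pos: [0.6567, -0.0442, 0.1913]
eef_rot: [3.139, 0.0, 1.456]
force: [1.0, -1.3, -1.2]
grip_width: 0.0939
grip_force: 0.0
```

```bash
python3 -c "
from h import *
for n in('side','top'):
  pic,d=ctrl.camera(n); W=cloud(n,d)
  for o in('gauge','filter','reservoir'):
   for r in ctrl.cut_out(n,o)[:2]:
    w=W[r['region']&(d>0)]; z=np.percentile(w[:,2],97); w=w[w[:,2]>z-.006]; print(n,o,round(r['score'],2),z.round(3),((w.min(0)+w.max(0))/2).round(4),np.ptp(w,axis=0).round(3))
rows((.467,-.091,.21,83.4),(.467,-.091,.07,83.4))"
```

```text
side gauge 0.71 0.077 [ 0.6549 -0.0424  0.075 ] [0.047 0.048 0.007]
side filter 0.56 0.079 [ 0.6451 -0.128   0.0767] [0.041 0.04  0.008]
side filter 0.27 0.077 [ 0.6538 -0.044   0.075 ] [0.045 0.045 0.007]
side reservoir 0.86 0.126 [ 0.5699 -0.3018  0.1247] [0.015 0.02  0.009]
side reservoir 0.72 0.124 [ 0.4663 -0.0911  0.1239] [0.028 0.026 0.011]
top filter 0.23 0.034 [ 0.4351 -0.1983  0.0324] [0.015 0.018 0.006]
top reservoir 0.7 0.126 [ 0.5737 -0.2996  0.1268] [0.021 0.026 0.012]
top reservoir 0.26 0.016 [ 0.6318 -0.0434  0.2549] [0.182 0.391 0.49 ]
t 21.4 tcp [ 0.6563 -0.0441  0.1892] rpy [-3.141 -0.     1.456] w 0.0941 gf 0.0 F [-0.7  0.2 -0.1]
(0.467, -0.091, 0.21, 83.4) [-1.366, -3.655, -0.413] [-0.001, -0.0, 0.0]
(0.467, -0.091, 0.07, 83.4) [-1.366, -3.652, 2.387] [-0.001, -0.0, 0.0]
```

Request:
move_arm(
  targets=[
    [1,0,0,-0.45,0,0,0],
    [1,-0.4,-1.0,-0.45,0,0,0],
    [1,-0.75,-2.0,-0.45,0,0,0],
    [1,-1.15,-3.0,-0.45,0,0,0],
    [1,-1.36,-3.64,-0.45,0,0,0],
    [1,-1.36,-3.64,-0.45,0,0,0],
    [1,-1.36,-3.64,-0.45,0,0,0],
    [1,-1.36,-3.64,-0.3,0,0,0],
  ],
)

```text
time_s: 22.2
ee_pos: [0.4691, -0.0908, 0.2053]
eef_rot: [3.139, 0.0, 1.456]
force: [0.2, -0.8, -1.1]
grip_width: 0.094
grip_force: 0.0
```

```bash
python3 -c "
from h import *
rows((.4675,-.0905,.07,83.4))"
```

```text
t 22.2 tcp [ 0.4691 -0.0908  0.2053] rpy [3.139 0.    1.456] w 0.094 gf 0.0 F [ 0.2 -0.8 -1.1]
(0.4675, -0.0905, 0.07, 83.4) [0.004, -0.038, 2.706] [0.002, 0.0, 0.0]
```

Request:
move_arm(
  targets=[
    [1,0.004,-0.02,0.5,0,0,0],
    [1,0.004,-0.02,1.1,0,0,0],
    [1,0.004,-0.02,1.7,0,0,0],
    [1,0.004,-0.02,2.3,0,0,0],
    [1,0.004,-0.02,2.65,0,0,0],
    [1,0.004,-0.02,2.7,0,0,0],
    [1,0.004,-0.02,2.7,0,0,0],
    [1,0.004,-0.02,2.7,0,0,0],
  ],
)

```text
time_s: 23.0
ee_pos: [0.4677, -0.0905, 0.0704]
eef_rot: [3.14, 0.0, 1.456]
force: [0.7, -1.4, -0.5]
grip_width: 0.0939
grip_force: 0.0
```

Request:
move_arm(
  targets=[
    [-1,0,0,0,0,0,0],
    [-1,0,0,0,0,0,0],
    [-1,0,0,0,0,0,0],
    [-1,0,0,0,0,0,0],
    [-1,0,0,0,0,0,0],
    [-1,0,0,0,0,0,0],
    [-1,0,0,0,0,0,0],
    [-1,0,0,0,0,0,0],
  ],
  grip_force=35,
)

```text
time_s: 23.8
ee_pos: [0.467, -0.0905, 0.0698]
eef_rot: [3.141, 0.0, 1.456]
force: [1.4, 0.2, 0.9]
grip_width: 0.0494
grip_force: 35.0
```

```bash
python3 -c "
from h import *
pic,d=ctrl.camera('side'); cv2.imwrite('pics/r1.png',cv2.resize(pic[150:350,200:440,::-1],None,fx=3,fy=3))
rows((.6666,.0382,.22,83.4))"
```

```text
t 23.9 tcp [ 0.467  -0.0905  0.0698] rpy [3.141 0.    1.456] w 0.0495 gf 35.0 F [ 1.4 -0.5 -0.5]
(0.6666, 0.0382, 0.22, 83.4) [3.016, 3.671, -3.003] [0.0, 0.0, 0.0]
```

View pics/r1.png

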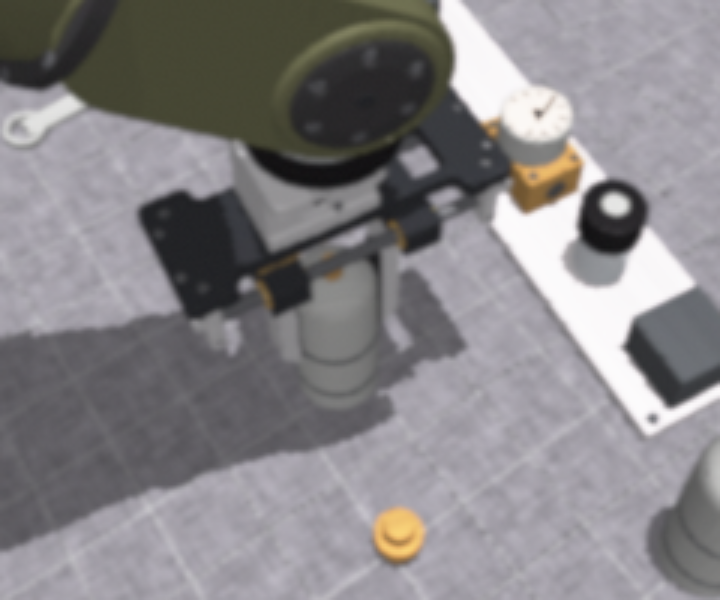

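The reservoir is gripped upright at crop (337,330), and the gauge sits on the valve at (540,125). I'll lift and carry, with the base staying above 0.14 m in transit.

Request:
move_arm(
  targets=[
    [-1,0,0,-0.4,0,0,0],
    [-1,0,0,-1.0,0,0,0],
    [-1,0,0,-1.7,0,0,0],
    [-1,0,0,-2.4,0,0,0],
    [-1,0,0,-2.9,0,0,0],
    [-1,0.3,0.3,-3.0,0,0,0],
    [-1,0.7,0.75,-3.0,0,0,0],
    [-1,1.2,1.3,-3.0,0,0,0],
    [-1,1.7,1.9,-3.0,0,0,0],
    [-1,2.2,2.5,-3.0,0,0,0],
    [-1,2.6,3.1,-3.0,0,0,0],
    [-1,2.85,3.45,-3.0,0,0,0],
  ],
)

```text
time_s: 25.05
ee_pos: [0.6557, 0.0327, 0.2181]
eef_rot: [-3.139, 0.0, 1.457]
force: [-0.2, 0.3, -4.2]
grip_width: 0.0495
grip_force: 35.0
```

```bash
python3 -c "
from h import *
rows((.6666,.0382,.1,83.4))"
```

```text
t 25.1 tcp [0.6557 0.0327 0.2181] rpy [-3.139  0.     1.457] w 0.0495 gf 35.0 F [-0.2  0.3 -4.2]
(0.6666, 0.0382, 0.1, 83.4) [0.134, 0.21, 2.361] [-0.002, 0.0, 0.001]
```

Request:
move_arm(
  targets=[
    [-1,0.15,0.2,0.1,0,0,0],
    [-1,0.15,0.21,0.5,0,0,0],
    [-1,0.15,0.21,1.0,0,0,0],
    [-1,0.15,0.21,1.5,0,0,0],
    [-1,0.15,0.21,1.9,0,0,0],
    [-1,0.15,0.21,2.2,0,0,0],
    [-1,0.15,0.21,2.35,0,0,0],
    [-1,0.15,0.21,2.4,0,0,0],
    [-1,0.15,0.21,2.4,0,0,0],
    [-1,0.15,0.21,2.4,0,0,0],
  ],
)

```text
time_s: 26.05
ee_pos: [0.6663, 0.0375, 0.1007]
eef_rot: [3.14, -0.0, 1.456]
force: [0.2, -0.2, -4.7]
grip_width: 0.0497
grip_force: 35.0
```

```bash
python3 -c "
from h import *
rows((.6666,.0382,.082,83.4))"
```

```text
t 26.1 tcp [0.6663 0.0375 0.1007] rpy [ 3.14  -0.     1.456] w 0.0497 gf 35.0 F [ 0.2 -0.2 -4.7]
(0.6666, 0.0382, 0.082, 83.4) [0.014, 0.003, 0.375] [0.001, -0.0, 0.0]
```

Request:
move_arm(
  targets=[
    [-1,0.014,0,0.12,0,0,0],
    [-1,0.014,0,0.22,0,0,0],
    [-1,0.014,0,0.29,0,0,0],
    [-1,0.014,0,0.33,0,0,0],
    [-1,0.014,0,0.36,0,0,0],
    [-1,0.014,0,0.37,0,0,0],
    [-1,0.014,0,0.37,0,0,0],
  ],
)

```text
time_s: 26.75
ee_pos: [0.666, 0.0382, 0.0818]
eef_rot: [3.141, -0.0, 1.456]
force: [-3.7, 0.0, 3.1]
grip_width: 0.0496
grip_force: 35.0
```

Request:
move_arm(
  targets=[
    [-1,0,0,0.01,0,0,0],
    [-1,0,0,0.015,0,0,0],
    [-1,0,0,0.015,0,0,0],
  ],
)

```text
time_s: 27.05
ee_pos: [0.6661, 0.0382, 0.0818]
eef_rot: [3.141, -0.0, 1.456]
force: [-7.7, 0.1, 10.1]
grip_width: 0.0494
grip_force: 35.0
```

Request:
move_arm(
  targets=[
    [-1,0,0,-0.01,0,0,0],
    [0.1,0,0,-0.01,0,0,0],
    [0.3,0,0,-0.01,0,0,0],
    [0.6,0,0,-0.01,0,0,0],
    [0.6,0,0,-0.01,0,0,0],
    [0.6,0,0,-0.3,0,0,0],
    [0.6,0,0,-0.9,0,0,0],
    [0.6,0,0,-1.7,0,0,0],
    [0.6,0,0,-2.5,0,0,0],
    [0.6,0,0,-3.0,0,0,0],
  ],
)

```text
time_s: 28.05
ee_pos: [0.6664, 0.0382, 0.2354]
eef_rot: [3.137, -0.001, 1.456]
force: [-0.8, 0.5, 0.5]
grip_width: 0.0754
grip_force: 0.0
```

Request:
move_arm(
  targets=[
    [0.6,0,-1,0,0,0,0],
    [0.6,0,-2,0,0,0,0],
    [0.6,0,-3,0,0,0,0],
    [0.6,0,-4,0,0,0,0],
    [0.6,0,-5,0,0,0,0],
    [0.6,0,-5,0,0,0,0],
    [0.6,0,-5,0,0,0,0],
  ],
)

```text
time_s: 28.75
ee_pos: [0.4178, 0.067, 0.2321]
eef_rot: [3.138, -0.001, 1.456]
force: [-0.4, -0.7, -0.4]
grip_width: 0.0748
grip_force: 0.0
```

```bash
python3 -c "
from h import *
for n in('side','top'):
  pic,d=ctrl.camera(n); W=cloud(n,d)
  if n=='top': cv2.imwrite('pics/fin.png',pic[:,:,::-1])
  else: cv2.imwrite('pics/fins.png',cv2.resize(pic[100:300,250:490,::-1],None,fx=3,fy=3))
  for o in('valve','gauge','filter','reservoir','inlet','outlet','coupling'):
   for r in ctrl.cut_out(n,o)[:2]:
    w=W[r['region']&(d>0)]; z=np.percentile(w[:,2],97); w=w[w[:,2]>z-.006]; print(n,o,round(r['score'],2),z.round(3),((w.min(0)+w.max(0))/2).round(4),np.ptp(w,axis=0).round(3))
rows()"
```

```text
side valve 0.66 0.048 [ 0.6509 -0.0454  0.0464] [0.042 0.061 0.007]
side valve 0.59 0.036 [0.5708 0.3419 0.0338] [0.058 0.059 0.007]
side gauge 0.81 0.077 [ 0.6546 -0.0429  0.0749] [0.046 0.048 0.007]
side filter 0.85 0.079 [ 0.645  -0.1283  0.0768] [0.041 0.039 0.008]
side reservoir 0.8 0.133 [0.6646 0.0376 0.1335] [0.038 0.036 0.014]
side reservoir 0.7 0.051 [ 0.6366 -0.2085  0.0486] [0.053 0.053 0.007]
side inlet 0.79 0.051 [ 0.6374 -0.2085  0.0486] [0.054 0.053 0.007]
side outlet 0.67 0.133 [0.6646 0.0376 0.1335] [0.038 0.036 0.014]
side outlet 0.64 0.079 [ 0.6454 -0.1274  0.0768] [0.041 0.041 0.008]
side coupling 0.78 0.034 [ 0.4345 -0.1989  0.0312] [0.017 0.016 0.007]
top valve 0.71 0.05 [ 0.6541 -0.0434  0.0479] [0.046 0.06  0.007]
top valve 0.68 0.039 [0.5738 0.3457 0.0376] [0.06  0.07  0.009]
top gauge 0.95 0.079 [ 0.6563 -0.0421  0.078 ] [0.045 0.046 0.009]
top filter 0.55 0.081 [ 0.647  -0.1274  0.0786] [0.039 0.039 0.008]
top reservoir 0.98 0.139 [0.6659 0.0416 0.1383] [0.021 0.017 0.011]
top reservoir 0.58 0.126 [ 0.571  -0.3006  0.1254] [0.026 0.025 0.012]
top inlet 0.96 0.052 [ 0.6385 -0.2081  0.0509] [0.053 0.053 0.009]
top outlet 0.8 0.064 [0.6767 0.119  0.0618] [0.023 0.02  0.008]
top coupling 0.55 0.035 [ 0.4351 -0.197   0.033 ] [0.015 0.016 0.007]
t 29.6 tcp [0.4176 0.0669 0.2305] rpy [ 3.142 -0.     1.456] w 0.0753 gf 0.0 F [ 0.5 -0.2 -0.4]
```

View pics/fin.png

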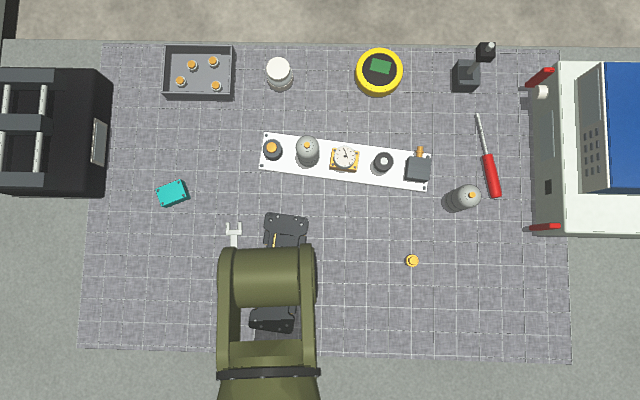

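View pics/fins.png

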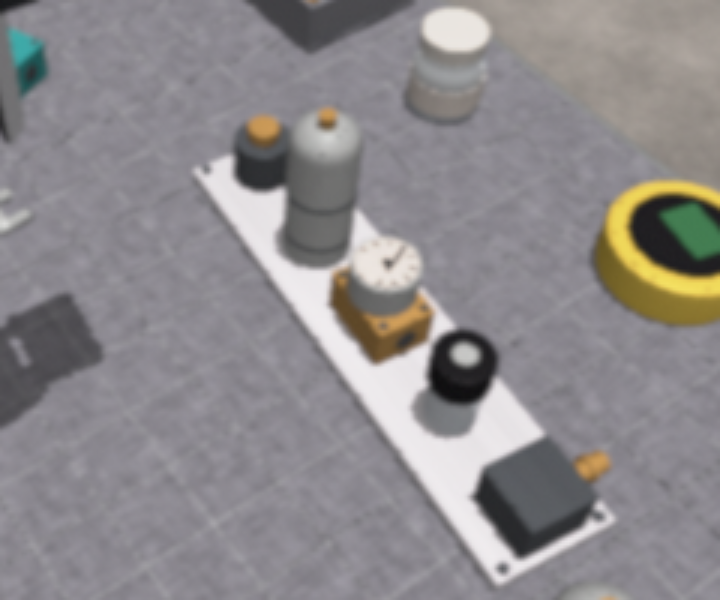

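The top view shows all the parts in line on the plate: outlet (272,148), reservoir (307,150), gauge on valve (344,158), filter (383,161), inlet (418,168). Both bystanders are in their places, and the side view shows everything upright. I'll hand in.

```bash
python3 -c "
from station import ctrl
print(ctrl.hand_in())"
```

```text
the job is handed in; nothing more can be done
None
```

The air line is laid out as asked and the job is handed in at about 30 s: the final camera check showed the valve, gauge, filter and reservoir upright in their places to within a few millimetres, and the wrench and coupling were never touched.

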